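Grease the polishing spindle

TASK

Take the push-type grease gun out of its wooden stand and press its coupler squarely onto the tilted brass grease nipple of the blue polishing spindle until it snaps on. Then keep pushing along the nipple, without ramming it, until the red band on the gun's tube has slid completely inside the barrel, and finish still gripping the gun and holding it pressed in against its spring. Leave everything else on the bench where it is.

Things in the scene. Friction and masses are not known exactly. Their poses are not given: they have to be found in the camera images.
- gun: Push-type grease gun: loose round rod 136 mm long, about 0.35 kg, standing upright, coupler down, in the stand's hole. Origin: centre of its coupler end (spring relaxed); z runs up its axis, away from the coupler. Along z: steel coupler sleeve (26 mm dia) 0 to 26 mm, steel tube (13 mm dia) 26 to 52 with a red band at 46 to 52, barrel from 52 to 136. Any grip yaw will do.
- gun_grip (a point): Centre of the barrel's plain aluminium grip (28 mm diameter, from 60 to 124 mm along the gun's z): 92 mm from the gun's origin. Below it a black collar (31 mm dia, 52 to 60), above it a black end cap (31 mm dia, 124 to 136). Same axes as the gun.
- coupler (a joint): How far the coupler and its tube are pushed up into the barrel: 0 m relaxed, 0.012 m fully in. Spring: 10 N at 0, about 13 N at 5 mm, 17 N fully in. The red band (6 mm wide) is wholly inside the barrel at 6 mm. The gun's barrel moves toward the nipple by this much while the coupler stays.
- coupler_mouth (a point): Centre of the open lower end of the coupler sleeve (bore 18 mm, flared to about 22 mm at the mouth). Four sprung jaw balls sit in the bore 6 mm inside the mouth. Same axes as the gun.
- coupler_seat (a point): Centre of the flat seat at the bottom of the coupler's bore, 19 mm from the mouth along the gun's z. It touches the nipple's tip once the coupler has snapped on. Same axes as the gun.
- nipple: Brass grease nipple fixed on the spindle: foot 18 mm dia, 9 mm high, neck 9 mm dia, ball head 15 mm dia. Origin: centre of its foot; z: its axis, outward and up, leaning 30 degrees from vertical toward the spindle's front (-x). About 5 N along the axis drives the jaws over the ball (tip 6 to 13 mm short of the seat); they then grip below it.
- nipple_tip (a point): Topmost point of the nipple's ball head on its axis, 33.5 mm from the foot along z. Axes as nipple.
- spindle: The blue polishing spindle head, bolted down: base plate 130 x 120 mm, bearing housing 72 mm in diameter lying along its y with axis 60 mm above the bench, tan buffing wheel (100 mm diameter) at its -y end, aluminium pulley at its +y end, 250 mm over the shaft. Origin at the centre of the underside of the base; -x is the front with the nipple.
- gun_stand: Fixed pale wooden block 70 x 70 x 40 mm, origin at the centre of its underside, with one upright central square hole 31 mm wide, parallel to its sides, and 30 mm deep in which the gun stands (lift it straight up at least 35 mm to clear).
- burr_block: Fixed green block 80 x 80 x 26 mm with small pins up to 62 mm high, origin under its centre. Bystander.
- oil_bottle: Loose white bottle, 44 mm diameter, 120 mm high, origin under its centre. Bystander.
- compound_jar: Loose amber jar, 64 mm diameter, 75 mm high, origin under its centre. Bystander.
- compound_bar: Loose reddish polishing bar 110 x 36 x 30 mm, origin under its centre. Bystander.
- spanner: Loose steel spanner 178 mm long lying flat along its x, 8 mm thick, origin under its middle. Bystander.
- bench_brush: Loose wooden-handled flat brush 190 x 36 x 20 mm lying along its x, origin under its middle. Bystander.
Things that resemble listed ones, but are neither listed nor needed, are in the scene too. What is shaped like the gun but green or pink is not meant.

How it is judged:
On the way:
1. the gun is lifted clear of its stand, in the fingers (height (world z) of gun above 0.05 m and contact force between the fingers and gun above 2 N), for 0.2 s.
At the end, for the whole second after the job is handed in: The coupler is snapped home on the nipple (its seat within 3 mm of the nipple's tip), the gun within 0.1 rad of the nipple's axis, the tube pushed more than 5 mm into the barrel against its spring, and the fingers still gripping the gun (over 2 N), all through the last second (distance between coupler_seat and nipple_tip below 0.003 m and angle between the z axis of gun and the z axis of nipple, either way round below 0.1 rad and value of joint coupler above 0.005 m and contact force between the fingers and gun above 2 N); the arm keeps its last pose, push and grip.
It fails at once if the gun is rammed onto the spindle with more than 45 N (contact force between gun and spindle above 45 N).
It fails at once if a bystander is shifted by more than 20 mm (distance of any of oil_bottle, compound_jar, compound_bar, spanner, bench_brush from where it was at the start of the episode above 0.02 m).
It also fails if it takes over 42 s, if anything falls off the work surface, if the arm or the gripper's body presses on something with over 40 N, if the wrist force passes 120 N, or if a joint passes its speed limit or range.

ROBOT

A 7-joint arm with a two-finger parallel gripper is mounted at the origin on the work surface. World frame = base frame: x ahead of the robot, y to its left, z up, the work surface at z = 0. Lengths are in m, angles in rad, forces in N, time in s.
With the tool pointing down it reaches from about 0.425 to 0.875 m from the base axis. Payload 8.4 kg.
Tool frame: the origin (TCP) lies on the centre line of the jaws, within the pads' length; the fingertips stand r.finger_overhang ahead of it and the grasp point (between the pads) lies 2 mm behind it (r.finger_overhang is the distance from the TCP to the fingertips, in m); z points along the fingers, y is the line along which they close (so a half turn about z gives the same grasp; the last joint's range is limited). The gripper opens to 87 mm and grips with 3 to 60 N. Pads are 19 mm wide; open, the fingers measure 117 mm over their backs; the gripper's body (75 mm by 190 mm) begins 51 mm behind the grasp point.
Start: joints at [1.012, 0.333, 0.04, 1.465, -0.013, 1.343, -0.059], TCP at [0.288, -0.582, 0.24] pointing down, gripper open.
Joint ranges: [-2.58, 2.58], [-0.38, 2.09], [-1.3, 1.39], [0.25, 2.4], [-1.5, 4.64], [0.08, 2.09], [-2.65, 2.65]. Speed limits (rad/s): [2.22, 2.22, 2.79, 2.79, 3.14, 3.14, 3.14].

INTERFACE

Orientations are given as [roll, pitch, yaw] about the fixed x, y, z axes, in that order (R = Rz(yaw) Ry(pitch) Rx(roll)).
In Python, from bench import r, cams gives the robot as it stands. The module is installed in compiled form; this text tells all that it offers.
- The arm moves only by the tool play_rows, never from a script. Its argument "targets" is one flat list of numbers, 6 for each row, row after row: the shift along the tool's x, y, z in units of 40 mm (1.0 is 40 mm), then the turn, a rotation vector about the tool's x, y, z in units of 5 degrees (1.0 is 5 degrees). In form: [tx, ty, tz, wx, wy, wz, tx, ty, tz, wx, wy, wz, ...]. A call has 1 to 12 rows; each row shifts and turns the commanded pose from where the row before left it, along the tool's axes as they then stand; what a row does not reach is not made up. A row lasts 1/10 s, in which the tool goes at most 50 mm and 8.59 degrees, less where a joint would pass 70% of its speed; a pose out of reach is approached as far as the arm can. A call is refused whole if a number of a shift passes 1 or a number of a turn 1, either way. A call with a gripper value outside its range is refused whole. "claw" is the opening, from 0 (shut) to 1 (fully open), set as the call begins (left out, the last holds). The fingers move at their own pace and stop on an object; "grip_force" is the grip in N (left out, the last holds). Time passes only in rows, so rows that do not move let the fingers close. It gives the time, the measured TCP pose, the force, the opening and the grip force at its end, in the units of the state.
- r.sense(): the state, without advancing time (a new reading comes with each control period).
- cams.grab_frame(name): name is "scene" or "top" or "wrist"; returns a dict with "image" (400x640x3 uint8, red, green, blue), "fovy" (degrees; the focal length in pixels is half the picture's height over the tangent of half this angle, whatever the lens; pixels are square), "cx", "cy" (the principal point, pixels), "eye" and "attitude" of the camera in the world. Camera axes: x right, y up, looking along -z (the intrinsics and any distortion apply to the point x, -y, -z); pixel columns grow to the right and rows downward; lengths in m; the calibration is good to about 2 mm. A picture is of the moment at which its call begins. There is no depth.
- r.hand_in(): hands the job in; it is judged then, once.
The state is a dict: "t": time; "qpos": joint angles; "qvel": joint speeds; "tau": joint torques, N m; "tool_pos": TCP position; "orientation": TCP orientation; "contact_force": force on the tool from outside, world axes, zero at the start; "moment": the same for the moment, N m; "opening": opening from 0.0 (shut) to 1.0 (fully open); "grasp_force": force on a finger pad.
Only numpy, scipy, OpenCV 4.12 (cv2) and the standard library are available. Lean on these libraries where they do the work, as an engineer would, in place of code of your own. Each camera call takes 0.05 s, during which the arm holds its last target. There are 200 camera calls.

## Working session

There is one attempt and no reset: what is moved stays moved. The work goes in short steps, Python scripts to look and compute and a tool call to move; the robot and the scene stay as the last step left them, time stands still between calls to the robot, and variables do not carry over. Pictures are saved under pics/ and viewed, at most 10 in all, crops included, and the job is handed in when it is done.

Besides the shell and the picture viewer there is one more tool, called by a JSON object that holds its "op" and its "data", one argument or row to a line. play_rows: Moves the arm, as the interface text tells. Its arguments: {"type":"object","properties":{"targets":{"type":"array"},"claw":{"type":"number"},"grip_force":{"type":"number"}},"required":["targets"]}

```bash
mkdir -p pics; python3 - <<'E'
from bench import r,cams
import cv2
s=r.sense()
for k in s: print(k,s[k])
print(r.finger_overhang)
for n in ["scene","top","wrist"]:
    f=cams.grab_frame(n); cv2.imwrite(f"pics/{n}0.png",f["image"][:,:,::-1])
    print(n,{k:f[k] for k in f if k!="image"})
E
```

```text
t 0.0
qpos [ 1.01180479  0.33392067  0.03987417  1.46626606 -0.01340896  1.34331401
 -0.05851619]
qvel [-0.00046536  0.00076171 -0.00089652  0.00020251 -0.00236773 -0.00021275
  0.00090891]
tau [-2.40453692e-04 -6.56355572e+01  1.33542158e+00 -4.03804028e+01
 -5.98005555e-02  4.46725369e-02  1.99172464e-04]
tool_pos [ 0.28822447 -0.58210579  0.2386555 ]
orientation [-3.13995386e+00  1.03167493e-04  4.59755904e-01]
contact_force [-0.41027583  0.78607839  0.25480545]
moment [0.00348665 0.00478573 0.01204733]
grasp_force 0.0
opening 0.9991381619014235
0.017
scene {'fovy': 48.10460417480287, 'cx': 321.16144274312586, 'cy': 198.75455042905656, 'eye': array([1.24233611, 0.02803132, 1.11538472]), 'attitude': array([0.61894586, 0.00632801, 1.60307979])}
top {'fovy': 49.95181413462238, 'cx': 319.9184332515819, 'cy': 198.4767474420201, 'eye': array([ 0.37218316, -0.00353443,  1.17940447]), 'attitude': array([ 0.10892198,  0.0176989 , -1.55561008])}
wrist {'fovy': 64.10650209066178, 'cx': 316.3881846699992, 'cy': 197.43663807678848, 'eye': array([ 0.36222071, -0.54601395,  0.38419703]), 'attitude': array([-3.03180710e-01,  9.24725873e-04, -1.11062019e+00])}
```

View pics/scene0.png

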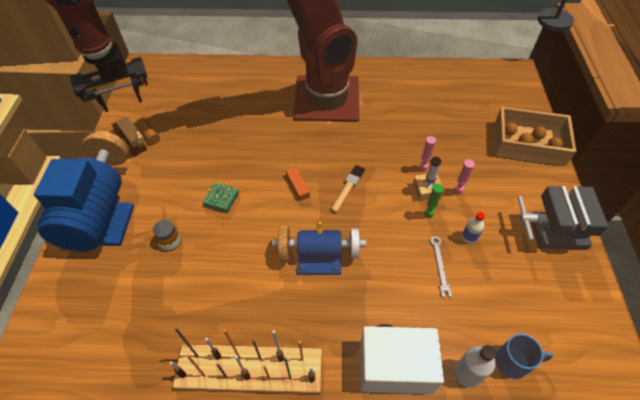

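View pics/top0.png

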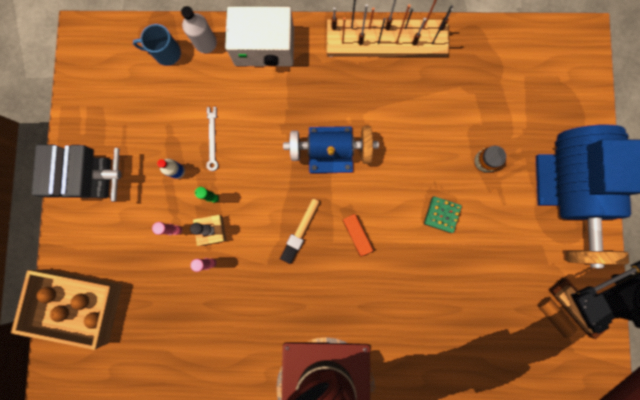

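The scene view shows the gun (black cap) at about (433,165) among two pink and one green lookalikes, and the blue spindle with a brass nipple at (319,228). In the top view the gun and stand are at (205,230) and the nipple is at (331,150).

```bash
cat > h.py <<'E'
import numpy as np, cv2
from scipy.spatial.transform import Rotation as R
from bench import r,cams
def rot(a): return R.from_euler('xyz',a).as_matrix()
def foc(f): return 200/np.tan(np.radians(f["fovy"])/2)
def ray(f,u,v):
    k=foc(f); d=rot(f["attitude"])@np.array([(u-f["cx"])/k,-(v-f["cy"])/k,-1]); return f["eye"],d/np.linalg.norm(d)
def onz(f,u,v,z):
    e,d=ray(f,u,v); return e+d*(z-e[2])/d[2]
def tri(*obs):
    A=0;b=0
    rs=[ray(*o) for o in obs]
    for e,d in rs:
        P=np.eye(3)-np.outer(d,d); A=A+P; b=b+P@e
    x=np.linalg.solve(A,b); return x,[np.linalg.norm((np.eye(3)-np.outer(d,d))@(x-e)) for e,d in rs]
def proj(f,p):
    c=rot(f["attitude"]).T@(np.asarray(p)-f["eye"]); k=foc(f); return f["cx"]+k*c[0]/-c[2], f["cy"]-k*c[1]/-c[2]
def grab(n,c=None):
    f=cams.grab_frame(n); return f
def crop(f,x0,y0,w,h,s): return cv2.resize(f["image"][y0:y0+h,x0:x0+w,::-1],None,fx=s,fy=s,interpolation=cv2.INTER_CUBIC)
E
python3 - <<'E'
from h import *
t=grab("top"); s=grab("scene")
a=np.hstack([crop(t,140,180,100,100,4),crop(t,275,110,100,100,4)])
b=np.hstack([crop(s,390,120,100,100,4),crop(s,270,200,100,100,4)])
cv2.imwrite("pics/c1.png",cv2.resize(np.vstack([a,b]),(600,600)) if 0 else cv2.resize(np.vstack([a,b]),(600,600)))
for nm,f in(("t",t),("s",s)): print(nm,"base corners est", [proj(f,p) for p in [(0,0,0),(0.5,0,0)]])
print(onz(t,209,230,.04),onz(t,330,150,.1),onz(s,427,186,.04),onz(s,319,228,.12))
E
```

```text
t base corners est [(np.float64(324.3522035690447), np.float64(387.41309379187965)), (np.float64(326.89762585628614), np.float64(198.8727965220953))]
s base corners est [(np.float64(326.4257724931225), np.float64(98.36471203197912)), (np.float64(322.1659068429137), np.float64(212.830346953037))]
[0.40820392 0.31239133 0.04      ] [ 0.61509542 -0.00655084  0.1       ] [0.42111586 0.31258494 0.04      ] [ 0.62755175 -0.0037614   0.12      ]
```

View pics/c1.png

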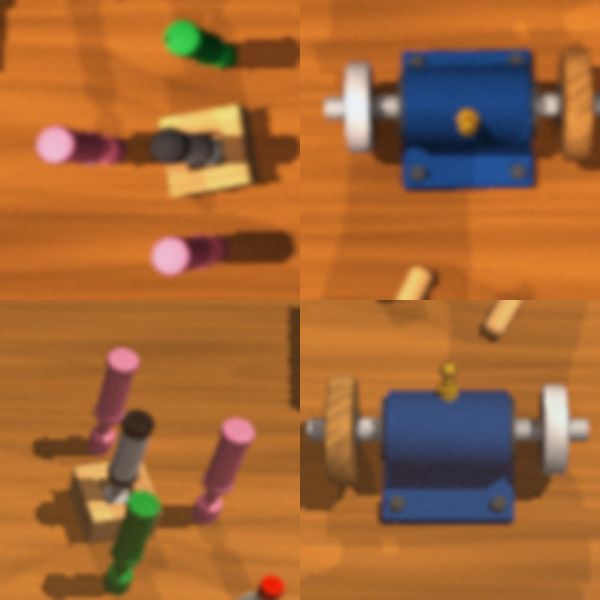

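View pics/wrist0.png

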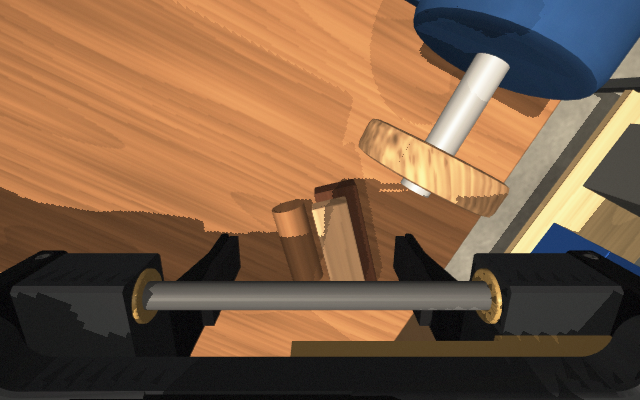

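The crops show the gun's cap at top px (197,229) and scene px (436,161), and the stand's corners. The nipple ball is at top px (331,150) and scene px (320,223). The wrist view shows the fingers, with nothing of interest below them.

```bash
python3 - <<'E'
from h import *
t=grab("top"); s=grab("scene")
def cen(f,lo,hi,x0,y0,w,h,pr=''):
    hsv=cv2.cvtColor(f["image"],cv2.COLOR_RGB2HSV)[y0:y0+h,x0:x0+w]
    m=cv2.inRange(hsv,lo,hi); n,l,st,c=cv2.connectedComponentsWithStats(m)
    for i in range(1,n):
        if st[i,4]>12: print(pr,st[i]+[x0,y0,0,0,0],c[i]+[x0,y0])
cen(t,(12,150,130),(30,255,255),320,140,20,20,'nip t')
cen(s,(15,140,80),(32,255,255),308,215,22,22,'nip s')
cen(t,(0,0,0),(180,255,75),188,220,30,22,'cap t')
cen(s,(0,0,0),(180,255,75),422,150,30,40,'cap s')
cen(t,(100,100,30),(130,255,255),290,110,90,80,'blue t')
cen(s,(100,100,30),(130,255,255),290,220,70,60,'blue s')
print('cap',tri((t,197,228.7),(s,436,161.3)))
print('ball',tri((t,330.7,150.3),(s,319.7,223)))
c=[onz(t,u,v,.04) for u,v in [(193.3,220),(219.3,215),(223.3,241),(197.3,245.7)]]
print(np.mean(c,0),[np.round(np.linalg.norm(c[i]-c[i-1]),4) for i in range(4)],[np.degrees(np.arctan2(*(c[i]-c[i-1])[1::-1])) for i in range(4)])
for n,p in [('pink1',(54,145)),('pink2',(171,256)),('green',(183,38))]:
    print(n,onz(t,p[0]/3+140,p[1]/3+180,.136))
# base plate corners top view (front edge, z~.012), scene (back edge)
for p in [(402,187),(536,187)]: print('front edge',onz(t,(p[0]-300)/3+275,p[1]/3+110,.012))
for p in [(381,222),(513,222)]: print('back edge',onz(s,(p[0]-300)/3+270,p[1]/3+200,.006))
E
```

```text
nip t [328 147   6   7  35] [330.31428571 149.82857143]
nip s [310 219  14  14 101] [318.18811881 225.51485149]
cap t [191 224  21   9 120] [201.28333333 227.8       ]
cap s [431 158  10   9  66] [435.09090909 161.56060606]
blue t [ 309  127   43   46 1727] [330.29415171 149.5581934 ]
blue s [299 231  41  22 802] [319.00374065 241.51496259]
blue s [298 259  43  14 386] [319.61398964 267.13989637]
cap (array([0.40784694, 0.31802327, 0.13802291]), [np.float64(0.003186769456223185), np.float64(0.0031867694562230566)])
ball (array([ 0.61038479, -0.00541323,  0.11717975]), [np.float64(0.0028632956598112274), np.float64(0.0028632956598112313)])
[0.40716448 0.31423369 0.04      ] [np.float64(0.0694), np.float64(0.0706), np.float64(0.0702), np.float64(0.07)] [np.float64(11.55074258242871), np.float64(-78.28845544849985), np.float64(-168.9377369392808), np.float64(101.06124029829664)]
pink1 [0.40740795 0.41110794 0.136     ]
pink2 [0.31959555 0.31120366 0.136     ]
green [0.49651116 0.30952873 0.136     ]
front edge [0.57158571 0.05024974 0.012     ]
front edge [ 0.57307938 -0.07264851  0.012     ]
back edge [ 0.70532216 -0.06199172  0.006     ]
back edge [0.70183342 0.05742466 0.006     ]
```

{"op": "play_rows", "data": {
  "targets": [0.95, -0.15, 0, 0, 0, -0.7, 0.95, -0.15, 0, 0, 0, -0.7, 0.95, -0.15, 0, 0, 0, -0.7, 0.95, -0.15, 0, 0, 0, -0.7, 0.95, -0.15, 0, 0, 0, -0.7, 0.95, -0.15, 0, 0, 0, -0.7, 0.95, -0.15, 0, 0, 0, -0.7, 0.95, -0.15, 0, 0, 0, -0.7, 0.95, -0.15, 0, 0, 0, -0.7, 0.95, -0.15, 0, 0, 0, -0.7, 0.95, -0.15, 0, 0, 0, -0.7, 0.95, -0.15, 0, 0, 0, -0.7],
  "claw": 1
}}

```text
t: 1.55
tool_pos: [0.5507, -0.2132, 0.2396]
orientation: [3.141, -0.0, 1.195]
contact_force: [0.8, 0.4, -0.1]
opening: 1.001
grasp_force: 0.0
```

{"op": "play_rows", "data": {
  "targets": [0.86, -0.15, 0, 0, 0, -0.7, 0.86, -0.15, 0, 0, 0, -0.7, 0.86, -0.15, 0, 0, 0, -0.7, 0.86, -0.15, 0, 0, 0, -0.7, 0.86, -0.15, 0, 0, 0, -0.7, 0.86, -0.15, 0, 0, 0, -0.7, 0.86, -0.15, 0, 0, 0, -0.7, 0.86, -0.15, 0, 0, 0, -0.7, 0.86, -0.15, 0, 0, 0, -0.7, 0.86, -0.15, 0, 0, 0, -0.7, 0.86, -0.15, 0, 0, 0, -0.7, 0.86, -0.15, 0, 0, 0, -0.7]
}}

```text
t: 2.75
tool_pos: [0.4962, 0.1929, 0.2397]
orientation: [3.141, -0.0, 1.928]
contact_force: [0.5, 0.5, 0.1]
opening: 1.0
grasp_force: 0.0
```

{"op": "play_rows", "data": {
  "targets": [0.91, -0.25, 0, 0, 0, 0, 0.91, -0.25, 0, 0, 0, 0, 0.91, -0.25, 0, 0, 0, 0, 0.91, -0.25, 0, 0, 0, 0, 0, 0, 0, 0, 0, -0.8, 0, 0, 0, 0, 0, -0.8, 0, 0, 0, 0, 0, -0.8, 0, 0, 0, 0, 0, -0.8, 0, 0, 0, 0, 0, 0]
}}

```text
t: 3.65
tool_pos: [0.4087, 0.3142, 0.2396]
orientation: [3.141, 0.0, 2.206]
contact_force: [-0.5, -0.1, -0.3]
opening: 1.003
grasp_force: 0.0
```

```bash
python3 - <<'E'
from h import *
f=grab("wrist"); s=r.sense(); print(s["tool_pos"],s["orientation"],f["eye"],f["attitude"],s["qpos"])
for p in [(.407,.314,.04),(.408,.316,.146)]: print(proj(f,p))
print(proj(f,s["tool_pos"]))
cv2.imwrite("pics/w1.png",f["image"][:,:,::-1])
E
```

```text
[0.40865865 0.31421632 0.23964221] [3.14146131e+00 7.23715784e-05 2.20359108e+00] [0.35923191 0.38041287 0.38508667] [-0.30515001 -0.00124908  0.63577543] [-0.00176447  0.12276891 -0.78996627  1.75504798  0.0904744   1.30084822
 -0.17933731]
(np.float64(315.0947752006916), np.float64(174.27139020465046))
(np.float64(317.2645218242268), np.float64(204.04864574894916))
(np.float64(316.9350871127504), np.float64(265.98486148275526))
```

View pics/w1.png

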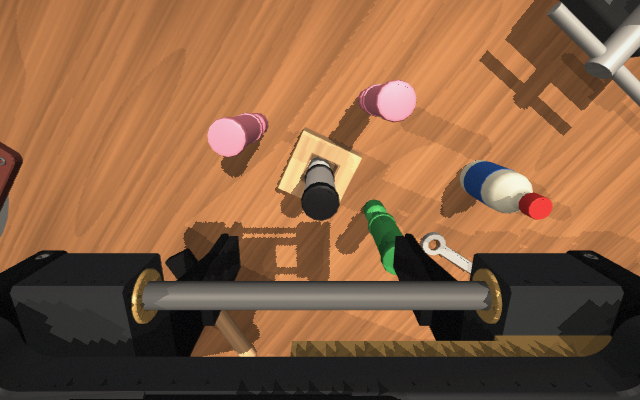

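The wrist view shows the gun's black cap at about (320,198) in the stand. Its corners are near (306,129), (362,157), (332,205) and (277,190). The pinks and the green are clear of both fingers' descent paths.

```bash
python3 - <<'E'
from h import *
f=grab("wrist"); im=f["image"]
g=cv2.cvtColor(im,cv2.COLOR_RGB2HSV)[150:232,285:360]
m=(g[...,2]<75).astype(np.uint8); n,l,st,c=cv2.connectedComponentsWithStats(m)
i=1+np.argmax(st[1:,4]); print(st[i]+[285,150,0,0,0],c[i]+[285,150])
b=(l==i)
for v in range(178,222,4):
    x=np.where(b[v-150])[0]; print(v,(x.min()+285,x.max()+285) if len(x) else '',end=' ')
for u,v in [(320.5,198),(320.5,200)]:
    print(onz(f,u,v,.146))
# stand: pale wood mask
h=cv2.cvtColor(im,cv2.COLOR_RGB2HSV); mm=cv2.inRange(h,(17,50,150),(32,160,255))[115:225,265:375]
cn=max(cv2.findContours(mm,0,2)[0],key=cv2.contourArea); q=cv2.boxPoints(cv2.minAreaRect(cn))+[265,115]
print(q); p=[onz(f,*a,.04) for a in q]; print(np.mean(p,0),[np.linalg.norm(p[k]-p[k-1]) for k in range(4)])
E
```

```text
[ 301  182   38   38 1119] [319.60321716 200.85344057]
178  182 (np.int64(316), np.int64(322)) 186 (np.int64(308), np.int64(332)) 190 (np.int64(304), np.int64(334)) 194 (np.int64(303), np.int64(337)) 198 (np.int64(301), np.int64(337)) 202 (np.int64(301), np.int64(338)) 206 (np.int64(302), np.int64(338)) 210 (np.int64(304), np.int64(336)) 214 (np.int64(306), np.int64(333)) 218 (np.int64(313), np.int64(327)) [0.40710676 0.32153316 0.146     ]
[0.40808856 0.3202062  0.146     ]
[[276.37591743 186.90875244]
 [303.09854126 129.64597893]
 [361.51095581 156.90510559]
 [334.78833008 214.1678772 ]]
[0.40953388 0.31780598 0.04      ] [np.float64(0.07365152547318808), np.float64(0.07016546729012436), np.float64(0.06967458628889846), np.float64(0.07212619161149712)]
```

{"op": "play_rows", "data": {
  "targets": [0.09, 0.05, 0.4, 0, 0, 0, 0, 0, 0.7, 0, 0, 0, 0, 0, 0.7, 0, 0, 0, 0, 0, 0.7, 0, 0, 0, 0, 0, 0.6, 0, 0, 0, 0, 0, 0.34, 0, 0, 0, 0, 0, 0, 0, 0, 0, 0, 0, 0, 0, 0, 0]
}}

```text
t: 4.55
tool_pos: [0.4084, 0.3187, 0.1027]
orientation: [3.141, -0.0, 2.205]
contact_force: [0.1, -0.2, -0.3]
opening: 0.997
grasp_force: 0.0
```

{"op": "play_rows", "data": {
  "targets": [0, 0, 0, 0, 0, 0, 0, 0, 0, 0, 0, 0, 0, 0, 0, 0, 0, 0, 0, 0, 0, 0, 0, 0, 0, 0, 0, 0, 0, 0, 0, 0, 0, 0, 0, 0, 0, 0, 0, 0, 0, 0, 0, 0, 0, 0, 0, 0],
  "claw": 0,
  "grip_force": 50
}}

```text
t: 5.35
tool_pos: [0.4081, 0.3184, 0.102]
orientation: [-3.142, -0.0, 2.205]
contact_force: [0.2, 0.5, -0.6]
opening: 0.352
grasp_force: 0.0
```

{"op": "play_rows", "data": {
  "targets": [0, 0, 0, 0, 0, 0, 0, 0, 0, 0, 0, 0, 0, 0, 0, 0, 0, 0, 0, 0, 0, 0, 0, 0, 0, 0, 0, 0, 0, 0]
}}

```text
t: 5.85
tool_pos: [0.408, 0.3183, 0.102]
orientation: [-3.141, -0.0, 2.205]
contact_force: [-0.8, -0.2, 0.6]
opening: 0.312
grasp_force: 50.0
```

{"op": "play_rows", "data": {
  "targets": [0, 0, -0.2, 0, 0, 0, 0, 0, -0.4, 0, 0, 0, 0, 0, -0.5, 0, 0, 0, 0, 0, -0.6, 0, 0, 0, 0, 0, -0.6, 0, 0, 0, 0, 0, -0.6, 0, 0, 0, 0, 0, -0.6, 0, 0, 0, 0, 0, -0.3, 0, 0, 0, 0, 0, 0, 0, 0, 0, 0, 0, 0, 0, 0, 0]
}}

```text
t: 6.85
tool_pos: [0.4079, 0.3181, 0.2534]
orientation: [-3.141, 0.0, 2.205]
contact_force: [-0.0, 0.2, -4.0]
opening: 0.315
grasp_force: 50.0
```

```bash
python3 - <<'E'
from h import *
f=grab("wrist"); s=r.sense(); print(s["tool_pos"],s["orientation"],s["qpos"],s["grasp_force"])
w=cv2.resize(f["image"][:,:,::-1],(400,250))
t=grab("top"); c=grab("scene")
a=np.hstack([crop(t,150,180,100,100,3),crop(c,390,110,100,100,3)])
cv2.imwrite("pics/w2.png",np.vstack([a,cv2.resize(f["image"][100:400,120:520,::-1],(600,300))]))
E
```

```text
[0.40766594 0.31788882 0.25291092] [-3.13995313e+00 -1.09338796e-04  2.20516242e+00] [-0.00201586  0.1197395  -0.79656971  1.73078243  0.08768763  1.32938981
 -0.18177813] 49.963623862713575
```

View pics/w2.png

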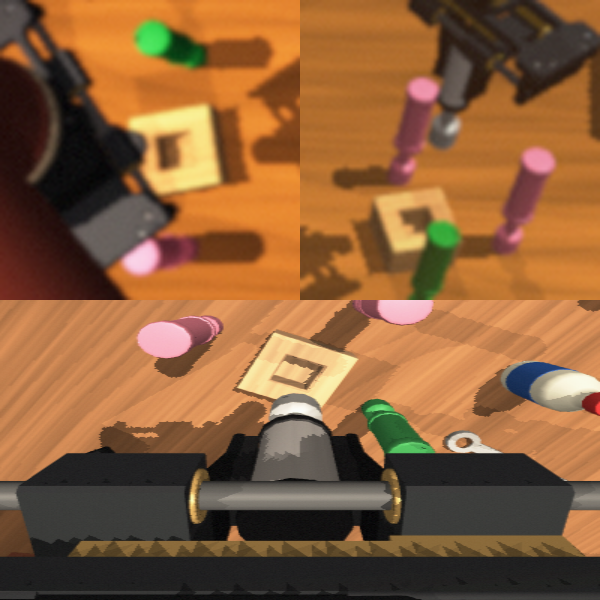

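The gun is out of the stand and held straight in the fingers. Its coupler shows in the wrist view just below the finger shaft, and the bystanders are untouched. Next is the stand-off pose on the nipple's axis.

```bash
cat >> h.py <<'E'
def toolR(psi,tilt=np.radians(30)):
    n=np.array([-np.sin(tilt)*np.cos(psi),-np.sin(tilt)*np.sin(psi),np.cos(tilt)])
    x=np.array([-np.sin(psi),np.cos(psi),0]); z=-n
    return np.column_stack([x,np.cross(z,x),z]),n
def rows(P1,R1,N,nd=2):
    s=r.sense(); P=np.array(s["tool_pos"]); Rc=rot(s["orientation"]); P0=P.copy()
    w=R.from_matrix(Rc.T@R1).as_rotvec()/N; out=[]
    for i in range(N):
        tgt=P0+(P1-P0)*(i+1)/N
        t=np.round(Rc.T@(tgt-P)/.04,nd); w=R.from_matrix(Rc.T@R1).as_rotvec()/(N-i); ww=np.round(np.degrees(w)/5,nd)
        P=P+Rc@t*.04; Rc=Rc@R.from_rotvec(np.radians(ww*5)).as_matrix(); out+=list(t)+list(ww)
    print([float(a)+0 for a in out]); print('end',P,np.degrees(R.from_matrix(Rc.T@R1).magnitude()))
E
python3 - <<'E'
from h import *
R1,n=toolR(np.radians(1.2))
tip=np.array([.6104,-.0054,.114])+.0075*n
rows(tip+n*.152,R1,12)
E
```

```text
[-0.7, -0.19, 0.0, -0.49, -0.15, 0.57, -0.7, -0.16, 0.0, -0.49, -0.15, 0.57, -0.72, -0.13, 0.01, -0.49, -0.15, 0.57, -0.71, -0.09, 0.01, -0.49, -0.15, 0.57, -0.73, -0.05, 0.02, -0.48, -0.16, 0.57, -0.72, -0.02, 0.02, -0.49, -0.15, 0.57, -0.72, 0.01, 0.04, -0.48, -0.16, 0.57, -0.72, 0.05, 0.05, -0.49, -0.15, 0.57, -0.72, 0.08, 0.06, -0.48, -0.16, 0.58, -0.71, 0.12, 0.07, -0.49, -0.15, 0.57, -0.7, 0.15, 0.09, -0.48, -0.16, 0.58, -0.7, 0.18, 0.1, -0.49, -0.15, 0.57]
end [ 0.53066891 -0.00722237  0.25220844] 0.029651412612320172
```

{"op": "play_rows", "data": {
  "targets": [-0.7, -0.19, 0.0, -0.49, -0.15, 0.57, -0.7, -0.16, 0.0, -0.49, -0.15, 0.57, -0.72, -0.13, 0.01, -0.49, -0.15, 0.57, -0.71, -0.09, 0.01, -0.49, -0.15, 0.57, -0.73, -0.05, 0.02, -0.48, -0.16, 0.57, -0.72, -0.02, 0.02, -0.49, -0.15, 0.57, -0.72, 0.01, 0.04, -0.48, -0.16, 0.57, -0.72, 0.05, 0.05, -0.49, -0.15, 0.57, -0.72, 0.08, 0.06, -0.48, -0.16, 0.58, -0.71, 0.12, 0.07, -0.49, -0.15, 0.57, -0.7, 0.15, 0.09, -0.48, -0.16, 0.58, -0.7, 0.18, 0.1, -0.49, -0.15, 0.57]
}}

```text
t: 8.2
tool_pos: [0.5305, -0.0079, 0.252]
orientation: [2.617, -0.002, 1.59]
contact_force: [0.9, 0.1, -4.7]
opening: 0.312
grasp_force: 50.0
```

{"op": "play_rows", "data": {
  "targets": [0, 0, 0, 0, 0, 0, 0, 0, 0, 0, 0, 0]
}}

```text
t: 8.4
tool_pos: [0.5302, -0.0069, 0.2519]
orientation: [2.619, -0.002, 1.592]
contact_force: [0.8, 0.8, -3.8]
opening: 0.315
grasp_force: 50.0
```

```bash
python3 - <<'E'
from h import *
f=grab("wrist"); s=r.sense(); print(s["tool_pos"],s["orientation"],s["qpos"],s["grasp_force"])
R1,n=toolR(np.radians(1.2)); Rt=rot(s["orientation"]); print(np.degrees(np.arccos(-Rt[:,2]@n)))
tip=np.array([.6104,-.0054,.114])+.0075*n; m=s["tool_pos"]+Rt[:,2]*.092
print('tip',proj(f,tip),'mouth',proj(f,m))
t=grab("top"); c=grab("scene")
a=np.hstack([crop(t,270,110,100,100,3),crop(c,270,170,100,100,3)])
cv2.imwrite("pics/w3.png",np.vstack([a,cv2.resize(f["image"][60:360,120:520,::-1],(600,450))])[:600+150])
cv2.imwrite("pics/w3.png",cv2.resize(cv2.imread("pics/w3.png"),(480,600)) if 0 else np.vstack([a,crop(f,220,100,200,100,3)]))
E
```

```text
[ 0.53049569 -0.00615831  0.25236166] [ 2.61816592e+00 -1.36801425e-03  1.59296084e+00] [ 0.35157376 -0.25863369 -0.3733955   2.1382716  -0.13299996  0.72363119
  0.06254065] 49.964250032790005
0.10332085450570518
tip (np.float64(316.6788357519816), np.float64(186.8839745070468)) mouth (np.float64(316.7456943472391), np.float64(206.0207674064986))
```

View pics/w3.png

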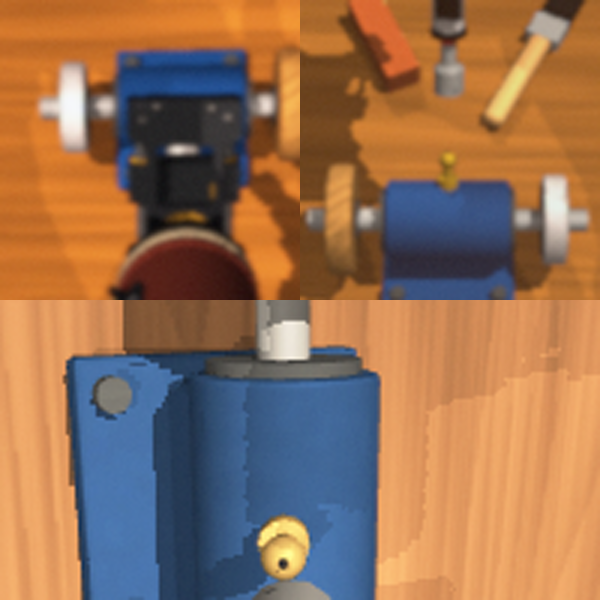

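The nipple ball is at wrist px (314.7,185.3), about 2 px left of where I predicted the tip. The coupler's top rim is at about (317,193), and the scene view shows the coupler laterally in line with the nipple. I'll measure both precisely.

```bash
python3 - <<'E'
from h import *
f=grab("wrist"); sc=grab("scene"); s=r.sense(); Rt=rot(s["orientation"]); P=np.array(s["tool_pos"])
R1,n=toolR(np.radians(1.2)); tip=np.array([.6104,-.0054,.114])+.0075*n
hsv=cv2.cvtColor(f["image"],cv2.COLOR_RGB2HSV)
for v in range(170,194,2):
    x=np.where((hsv[v,290:340,0]>12)&(hsv[v,290:340,0]<35)&(hsv[v,290:340,1]>60))[0]+290; print(v,(x.min(),x.max()) if len(x) else '',end=' ')
print()
print('ball pred',proj(f,tip-.0075*n),'tip',proj(f,tip),'foot',proj(f,tip-.0335*n))
for v in range(188,240,4):
    row=f["image"][v,285:350].astype(int); sat=row.max(1)-row.min(1); x=np.where(sat<40)[0]+285; print(v,(x.min(),x.max()) if len(x) else '',end=' ')
print()
for k in (0,.026,.052,.06):  # predicted rim left/right/top (13mm)
    c=P+Rt[:,2]*(.092-k); rr={0:.013,.026:.013,.052:.0155,.06:.0155}[k]
    print(k,[np.round(proj(f,c+a),1) for a in (0*Rt[:,0],rr*Rt[:,1],-rr*Rt[:,1],rr*Rt[:,0],-rr*Rt[:,0])])
# scene brass & coupler
h2=cv2.cvtColor(sc["image"],cv2.COLOR_RGB2HSV)
print('scene mouth',proj(sc,P+Rt[:,2]*.092),'tip',proj(sc,tip),'ball',proj(sc,tip-.0075*n))
m=cv2.inRange(h2,(18,120,70),(35,255,255))[216:234,310:330]
for v in range(18):
    x=np.where(m[v])[0]; print(v+216,(x.min()+310,x.max()+310) if len(x) else '',end=' ')
cv2.imwrite("pics/w4.png",np.hstack([crop(f,270,150,90,100,6),crop(sc,300,180,40,60,10)[:600,:260]]))
E
```

```text
170  172  174 (np.int64(309), np.int64(317)) 176 (np.int64(306), np.int64(319)) 178 (np.int64(305), np.int64(320)) 180 (np.int64(305), np.int64(321)) 182 (np.int64(304), np.int64(321)) 184 (np.int64(305), np.int64(320)) 186 (np.int64(306), np.int64(320)) 188 (np.int64(306), np.int64(319)) 190 (np.int64(307), np.int64(319)) 192 (np.int64(308), np.int64(317)) 
ball pred (np.float64(315.1941569397931), np.float64(186.03649280350038)) tip (np.float64(315.1853365547817), np.float64(188.07429263749253)) foot (np.float64(315.2218716740508), np.float64(179.6334751577883))
188 (np.int64(305), np.int64(343)) 192 (np.int64(307), np.int64(343)) 196 (np.int64(307), np.int64(343)) 200 (np.int64(303), np.int64(343)) 204 (np.int64(302), np.int64(343)) 208 (np.int64(301), np.int64(343)) 212 (np.int64(300), np.int64(333)) 216 (np.int64(299), np.int64(342)) 220 (np.int64(286), np.int64(340)) 224 (np.int64(291), np.int64(335)) 228 (np.int64(294), np.int64(338)) 232 (np.int64(293), np.int64(340)) 236 (np.int64(285), np.int64(349)) 
0 [array([316.5, 207.2]), array([333. , 207.2]), array([300. , 207.1]), a
[... 371 characters left out ...]
316.6, 215.7]), array([316.6, 262.4])]
scene mouth (np.float64(319.11621781456563), np.float64(200.3406905759896)) tip (np.float64(318.6246777867204), np.float64(221.12033950393072)) ball (np.float64(318.6308205819266), np.float64(223.64631927450662))
216  217  218  219  220  221 (np.int64(318), np.int64(320)) 222 (np.int64(317), np.int64(321)) 223 (np.int64(317), np.int64(321)) 224 (np.int64(317), np.int64(321)) 225 (np.int64(318), np.int64(320)) 226 (np.int64(318), np.int64(320)) 227 (np.int64(318), np.int64(320)) 228 (np.int64(317), np.int64(321)) 229 (np.int64(316), np.int64(321)) 230 (np.int64(316), np.int64(321)) 231 (np.int64(317), np.int64(321)) 232 (np.int64(318), np.int64(320)) 233
```

View pics/w4.png

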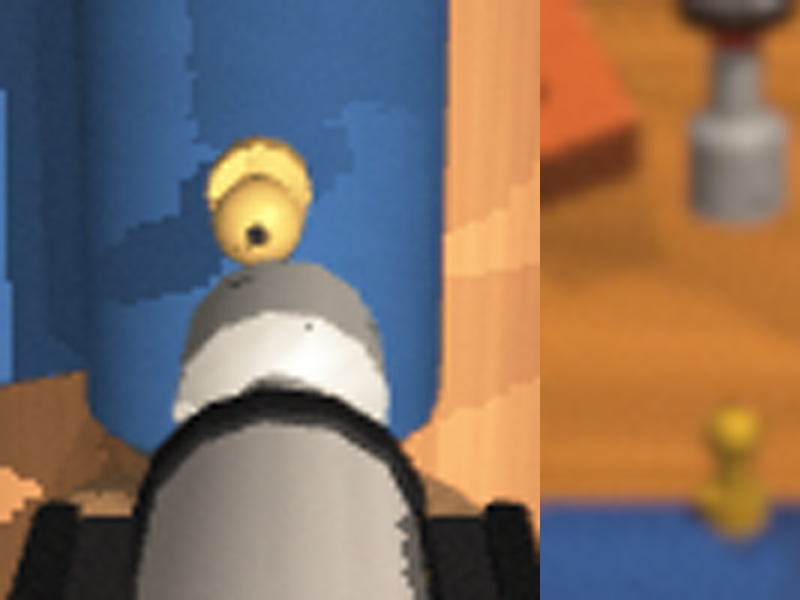

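The tip lies about 2 px (2–2.6 mm) to −y_tool of the gun's axis. The other direction and the tilt agree with the prediction, with ball, foot and dot nearly in one column.

```bash
python3 - <<'E'
from h import *
R1,n=toolR(np.radians(1.2)); tip=np.array([.6104,-.0054,.114])+.0075*n
for i in range(3):
    f=grab("scene"); s=r.sense(); Rt=rot(s["orientation"]); P=np.array(s["tool_pos"])
    print(np.round((Rt.T@(tip-P))*1e3,2), np.degrees(np.arccos(-Rt[:,2]@n)),s["contact_force"])
E
```

```text
[ -1.35  -1.3  152.78] 0.1468002240365547 [-0.11874483  0.27926458 -4.18940731]
[ -1.18  -1.37 152.82] 0.14821596278865373 [-0.37136849 -0.57798811 -4.72584937]
[ -0.97  -1.41 152.84] 0.14819052354184872 [-0.08277901  0.12491763 -3.64159931]
```

{"op": "play_rows", "data": {
  "targets": [-0.02, -0.05, 0.2, 0, 0, 0, -0.02, -0.04, 0.3, 0, 0, 0, 0, 0, 0.3, 0, 0, 0, 0, 0, 0.2, 0, 0, 0, 0, 0, 0.1, 0, 0, 0, 0, 0, 0, 0, 0, 0, 0, 0, 0, 0, 0, 0]
}}

```text
t: 9.5
tool_pos: [0.5503, -0.0079, 0.2136]
orientation: [2.616, -0.001, 1.592]
contact_force: [-0.3, 0.7, -4.0]
opening: 0.312
grasp_force: 50.0
```

```bash
python3 - <<'E'
from h import *
R1,n=toolR(np.radians(1.2)); tip=np.array([.6104,-.0054,.114])+.0075*n
f=grab("wrist"); sc=grab("scene"); s=r.sense(); Rt=rot(s["orientation"]); P=np.array(s["tool_pos"])
print(np.round((Rt.T@(tip-P))*1e3,2),s["contact_force"],s["qpos"])
print('scene mouth',proj(sc,P+Rt[:,2]*.092),'ball',proj(sc,tip-.0075*n))
cv2.imwrite("pics/w5.png",np.hstack([crop(f,270,150,90,100,6)[:,:400],crop(sc,300,190,40,60,10)]))
E
```

```text
[  1.11   1.76 109.15] [-0.09764267 -0.30179417 -4.41921486] [ 0.35991086 -0.17582216 -0.39896788  2.15901908 -0.09223795  0.6195272
  0.02983676]
scene mouth (np.float64(318.19186831876164), np.float64(214.9835814438148)) ball (np.float64(318.6308205819266), np.float64(223.64631927450662))
```

View pics/w5.png

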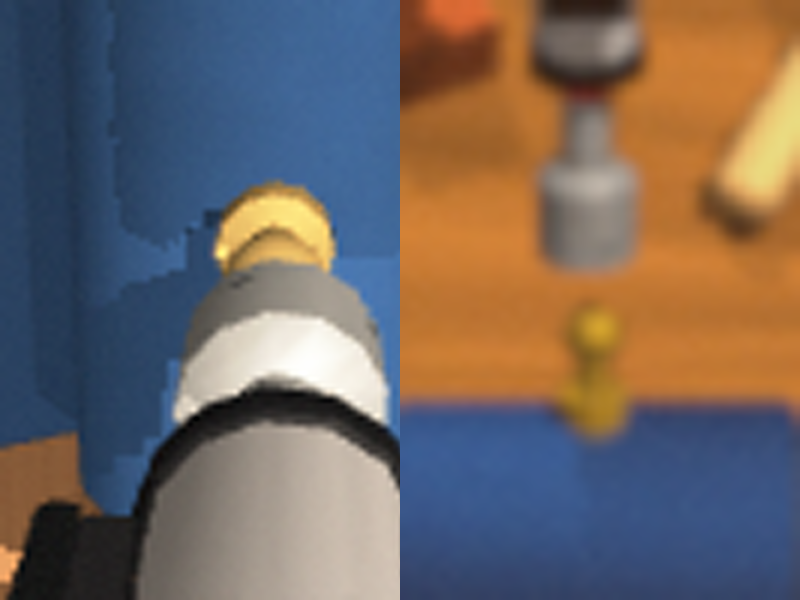

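The scene view puts the coupler about 0.7 px (≈1.5 mm) left of the ball, and the wrist view puts the ball about 1.5 px left of the coupler's axis. I'll apply small corrections: +1.2 mm in tool x and −1.2 mm in tool y. Then I'll approach slowly.

{"op": "play_rows", "data": {
  "targets": [0.03, -0.03, 0.1, 0, 0, 0, 0, 0, 0.15, 0, 0, 0, 0, 0, 0.1, 0, 0, 0, 0, 0, 0.05, 0, 0, 0, 0, 0, 0, 0, 0, 0]
}}

```text
t: 10.1
tool_pos: [0.5571, -0.0065, 0.1985]
orientation: [2.617, -0.001, 1.592]
contact_force: [0.4, -0.0, -4.1]
opening: 0.311
grasp_force: 50.0
```

{"op": "play_rows", "data": {
  "targets": [0, 0, 0.05, 0, 0, 0, 0, 0, 0.05, 0, 0, 0, 0, 0, 0, 0, 0, 0]
}}

```text
t: 10.4
tool_pos: [0.5591, -0.0065, 0.1954]
orientation: [2.616, -0.001, 1.592]
contact_force: [-0.2, 0.1, -3.5]
opening: 0.313
grasp_force: 50.0
```

{"op": "play_rows", "data": {
  "targets": [0, 0, 0.05, 0, 0, 0, 0, 0, 0.05, 0, 0, 0, 0, 0, 0, 0, 0, 0]
}}

```text
t: 10.7
tool_pos: [0.5613, -0.0064, 0.1921]
orientation: [2.616, -0.001, 1.592]
contact_force: [0.4, -0.5, -3.3]
opening: 0.307
grasp_force: 50.0
```

{"op": "play_rows", "data": {
  "targets": [0, 0, 0.05, 0, 0, 0, 0, 0, 0.05, 0, 0, 0, 0, 0, 0, 0, 0, 0]
}}

```text
t: 11.0
tool_pos: [0.5634, -0.0064, 0.1886]
orientation: [2.615, -0.001, 1.592]
contact_force: [1.5, 0.3, -3.7]
opening: 0.311
grasp_force: 50.0
```

{"op": "play_rows", "data": {
  "targets": [0, 0, 0.05, 0, 0, 0, 0, 0, 0.05, 0, 0, 0, 0, 0, 0, 0, 0, 0]
}}

```text
t: 11.3
tool_pos: [0.5651, -0.0063, 0.1846]
orientation: [2.616, -0.001, 1.592]
contact_force: [3.5, 0.2, -6.9]
opening: 0.314
grasp_force: 50.0
```

{"op": "play_rows", "data": {
  "targets": [0, 0, 0.05, 0, 0, 0, 0, 0, 0, 0, 0, 0]
}}

```text
t: 11.5
tool_pos: [0.566, -0.0063, 0.1829]
orientation: [2.616, -0.001, 1.592]
contact_force: [4.4, -0.7, -8.4]
opening: 0.313
grasp_force: 50.0
```

{"op": "play_rows", "data": {
  "targets": [0, 0, 0.05, 0, 0, 0, 0, 0, 0, 0, 0, 0]
}}

```text
t: 11.7
tool_pos: [0.5671, -0.0063, 0.1813]
orientation: [2.616, -0.001, 1.592]
contact_force: [4.1, -0.2, -6.5]
opening: 0.312
grasp_force: 50.0
```

{"op": "play_rows", "data": {
  "targets": [0, 0, 0.05, 0, 0, 0, 0, 0, 0, 0, 0, 0]
}}

```text
t: 11.9
tool_pos: [0.568, -0.0063, 0.1802]
orientation: [2.616, -0.001, 1.592]
contact_force: [-8.3, 1.0, 4.9]
opening: 0.311
grasp_force: 50.0
```

{"op": "play_rows", "data": {
  "targets": [0, 0, 0.05, 0, 0, 0, 0, 0, 0, 0, 0, 0]
}}

```text
t: 12.1
tool_pos: [0.569, -0.0063, 0.1786]
orientation: [2.616, -0.001, 1.592]
contact_force: [-8.4, -0.2, 5.7]
opening: 0.31
grasp_force: 50.0
```

{"op": "play_rows", "data": {
  "targets": [0, 0, 0.05, 0, 0, 0, 0, 0, 0.03, 0, 0, 0, 0, 0, 0, 0, 0, 0]
}}

```text
t: 12.4
tool_pos: [0.5705, -0.0062, 0.1759]
orientation: [2.616, -0.001, 1.592]
contact_force: [-9.8, 0.2, 7.2]
opening: 0.315
grasp_force: 50.0
```

{"op": "play_rows", "data": {
  "targets": [0, 0, 0.04, 0, 0, 0, 0, 0, 0.03, 0, 0, 0, 0, 0, 0, 0, 0, 0, 0, 0, 0, 0, 0, 0]
}}

```text
t: 12.8
tool_pos: [0.5719, -0.0062, 0.1736]
orientation: [2.616, -0.001, 1.592]
contact_force: [-11.0, 0.5, 6.8]
opening: 0.307
grasp_force: 50.0
```

```bash
python3 - <<'E'
from h import *
R1,n=toolR(np.radians(1.2))
sc=grab("scene"); f=grab("wrist")
for i in range(5):
    t=grab("scene"); s=r.sense(); F=np.array(s["contact_force"])+[0,0,4]; print(np.round(rot(s["orientation"]).T@F,2),s["tool_pos"],s["t"])
cv2.imwrite("pics/w6.png",np.hstack([crop(f,270,150,90,100,6)[:,:400],crop(sc,300,190,40,60,10)]))
E
```

```text
[  0.53  -3.76 -16.16] [ 0.5718492  -0.00616581  0.17363401] 12.95
[  0.16  -3.96 -16.41] [ 0.57187042 -0.00615999  0.17363652] 13.0
[  0.18  -3.07 -16.1 ] [ 0.57188244 -0.00617731  0.1736693 ] 13.05
[  1.07  -3.71 -15.39] [ 0.57187343 -0.00619456  0.1736538 ] 13.1
[  1.32  -4.34 -14.82] [ 0.57185099 -0.006214    0.17363901] 13.15
```

View pics/w6.png

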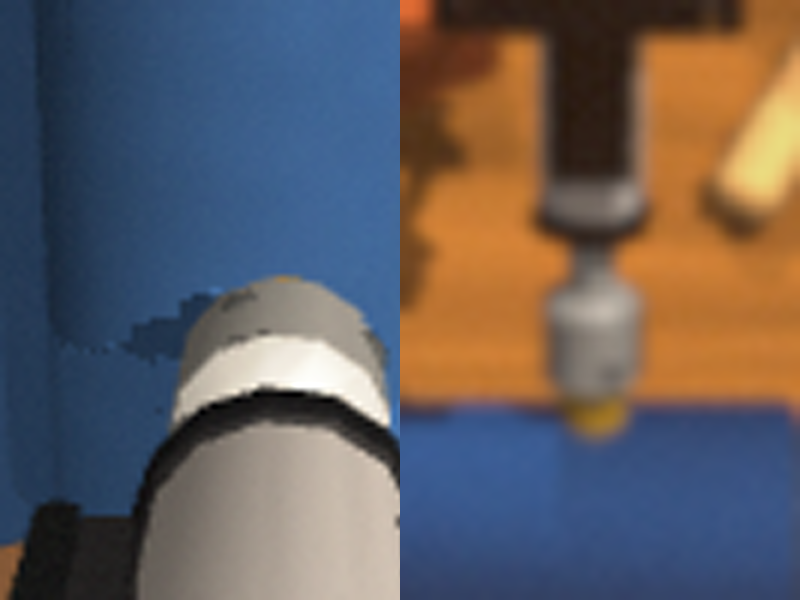

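The scene view shows the coupler seated over the nipple, only the brass foot visible below the sleeve, and the red band gone inside the barrel. The axial push is about 16 N, which by the spring data is about 8–9 mm of compression. The pose is steady, so I'm handing in.

```bash
python3 -c "
from bench import r
print(r.hand_in()); s=r.sense(); print(s['t'],s['grasp_force'],s['contact_force'])"
```

```text
the job is handed in; nothing more can be done
None
the job is handed in; nothing more can be done
```

The job is handed in, but no verdict came back: by force and camera the coupler is snapped onto the nipple, the red band is inside the barrel (about 8–9 mm of compression, 16 N push), and the fingers still hold the gun at 50 N.

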